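Check a cast plate for rocking with a straightedge

ROBOT

A 6-joint arm with a two-finger parallel gripper is mounted at the origin on the work surface; the furniture and walls round the work are solid. World frame = base frame: x ahead of the robot, y to its left, z up, the work surface at z = 0. Lengths are in m, angles in rad, forces in N, time in s.
With the tool pointing down it reaches from about 0.35 to 0.95 m from the base axis. Payload 17.4 kg.
Tool frame: the origin (TCP) lies midway between the tips of the shut fingers; the grasp point (between the pads) lies 19 mm behind it; z points along the fingers, y is the line along which they close (so a half turn about z gives the same grasp; the last joint's range is limited). The gripper opens to 93 mm and grips with 3 to 60 N. Pads are 15 mm wide; open, the fingers measure 128 mm over their backs; the gripper's body (75 mm by 188 mm) begins 65 mm behind the grasp point.
Start: joints at [1.288, 0.116, 1.442, -0, 1.584, -0.038], TCP at [0.164, 0.655, 0.219] pointing down, gripper open.
Joint ranges: [-2.83, 2.83], [-0.83, 2.19], [0.07, 2.5], [-1.14, 4.28], [0.01, 3], [-2.97, 2.97]. Speed limits (rad/s): [1.89, 1.89, 2.22, 3.14, 3.14, 3.14].

INTERFACE

Orientations are given as a rotation vector (axis times angle).
In Python, from workcell import r gives the robot as it stands. The module is installed in compiled form; this text tells all that it offers.
- The arm moves only by the tool step_arm, never from a script. Its argument "motion" is a list of rows, each a list of 5 numbers: the gripper command: -1 is fully open, 1 is shut, values between are in proportion, then the shift along the tool's x, y, z scaled (see below), then the turn about the tool's z scaled (see below). In form: [[hand, x, y, z, twist], ...]. A call has 1 to 5 rows; each row shifts and turns the commanded pose from where the row before left it, along the tool's axes as they then stand; what a row does not reach is not made up. The controller multiplies each number of a shift by 5 cm and each number of a turn by 360 degrees. A row lasts 1/10 s, in which the tool goes at most 50 mm and 8.59 degrees, less where a joint would pass 70% of its speed; a pose out of reach is approached as far as the arm can. A call with a number of a shift or a turn outside -1 to 1 is refused whole. A call with a gripper value outside its range is refused whole. The fingers move at their own pace and stop on an object; "newtons" is the grip in N (left out, the last holds). Time passes only in rows, so rows that do not move let the fingers close. It gives the time, the measured TCP pose, the force, the opening and the grip force at its end, in the units of the state.
- r.state(): the state, without advancing time (a new reading comes with each control period).
- r.read_camera(name): name is "scene" or "side" or "wrist"; returns (picture, depth): 480x640x3 uint8, red, green, blue; 480x640 float32, m along the optical axis (not along the pixel's ray), 0 where there is no reading.
- r.camera_info(name): a dict with "vfov" (degrees; the focal length in pixels is half the picture's height over the tangent of half this angle, whatever the lens; pixels are square), "cx", "cy" (the principal point, pixels), "R" (3x3) and "t" (3): a world point X has camera coordinates R X + t. Camera axes: x right, y down, z forward; pixel columns grow to the right and rows downward; lengths in m; the calibration is good to about 2 mm. A picture is of the moment at which its call begins: read the wrist's pose just before it. camera_info takes no time and is no camera call; for the wrist camera it gives the pose at the moment of the call.
- r.finish_job(): hands the job in; it is judged then, once.
Trained networks look in the newest picture that a camera, given by its name, has taken for a name from the list of things; names that differ only in an ending like _2 or _b are one class to them, and where a whole thing is asked for, a point or a joint stands for the part that bears it (a point fixed in the world has none). Each returns a list of dicts, best first, with "p" (0 to 1); they miss things now and then, are a little off and sometimes report something else, mostly with a low value. They report only what shows in the picture. A call takes as long as a camera call.
- r.cut_out(camera, query): "pixels" (480x640 bool, what is visible of it) and "box" ([left, top, right, bottom] in pixels, round what is visible of it).
The state is a dict: "clock": time; "joint_positions": joint angles; "joint_velocities": joint speeds; "joint_torque": joint torques, N m; "ee_pos": TCP position; "eef_rot": TCP orientation; "ft_force": force on the tool from outside, world axes, zero at the start; "torque": the same for the moment, N m; "finger_gap": finger opening in m; "grasp_force": force on a finger pad.
Only numpy, scipy, OpenCV 4.12 (cv2) and the standard library are available. Lean on these libraries where they do the work, as an engineer would, in place of code of your own. Each camera call takes 0.05 s, during which the arm holds its last target. There are 200 camera calls.

TASK

Find out whether the long cast plate (the one with three raised strips) is high in the middle: lay the flat wooden straightedge that lies on the robot's right lengthwise along it, centred on the middle strip, and let go so that it lies level. Then gently press down the left end of the straightedge (as seen from the robot) until it stops, let it come up, and do the same at the right end, so that it rocks each way. Leave it lying there level, centred and along the plate, and do not shift the plate.

Things in the scene. Friction and masses are not known exactly. Their poses are not given: they have to be found in the camera images.
- straightedge: the straightedge: a plain flat wooden stick, 24 mm wide, 300 mm long, 6 mm thick, about 60 g, lying flat on the table to the robot's right with its length roughly pointing away from the robot. Origin: centre of its underside; x across its width, y along its length, z up. Either way round is the same
- edge_end_a (a point): the middle of the straightedge's end edge on its +y side, on the underside (150 mm from the stick's origin)
- edge_end_b (a point): the middle of the straightedge's end edge on its -y side, on the underside (150 mm from the stick's origin)
- long_plate: the long grey cast plate to be checked, lying loose on the table, 2.4 kg, 110 mm wide (x), 270 mm long (y), with three bare metal strips across its width; between them it is 18 mm high. Origin: centre of its underside; y runs along its length towards the robot's left (within 10 degrees), x away from the robot, z up
- mid_strip (a point): centre of the flat top of the plate's middle strip, 31 mm above the table, over the plate's origin; this strip is 60 mm wide along the plate. A straightedge centred here lies level with both ends free in the air
- left_strip (a point): centre of the top of the plate's left end strip (22 mm wide), 22 mm above the table, 122 mm from the middle along +y. The straightedge pressed down above it tips about 5 degrees with hardly any force until it meets this strip, going down about 8 mm there, and swings back level when let go
- right_strip (a point): the same for the plate's right end strip, 122 mm from the middle along -y, also 22 mm above the table

How it is judged:
On the way, in this order (a step that is already met when the one before it is completed fails the run):
1. the straightedge lies level on the middle strip, centred and along the plate, let go (x of straightedge in the frame of long_plate between -0.025 and 0.025 m and y of straightedge in the frame of long_plate between -0.025 and 0.025 m and z of straightedge in the frame of long_plate between 0.027 and 0.034 m and angle between the y axis of straightedge and the y axis of long_plate, either way round below 0.21 rad and angle between straightedge's own z axis and vertical below 0.035 rad and contact force between the fingers and straightedge below 0.05 N and linear speed of straightedge below 0.02 m/s), for 0.2 s.
2. its left end is pressed down until it stops (contact force between the fingers and straightedge above 0.3 N and angle between the y axis of straightedge and the y axis of long_plate, either way round below 0.3 rad and ((y of edge_end_a in the frame of long_plate above 0 m and z of edge_end_a in the frame of long_plate below 0.025 m) or (y of edge_end_b in the frame of long_plate above 0 m and z of edge_end_b in the frame of long_plate below 0.025 m))), for 0.1 s.
3. its right end is pressed down until it stops (contact force between the fingers and straightedge above 0.3 N and angle between the y axis of straightedge and the y axis of long_plate, either way round below 0.3 rad and ((y of edge_end_a in the frame of long_plate below 0 m and z of edge_end_a in the frame of long_plate below 0.025 m) or (y of edge_end_b in the frame of long_plate below 0 m and z of edge_end_b in the frame of long_plate below 0.025 m))), for 0.1 s.
At the end, for the whole second after the job is handed in: the straightedge lies at rest and let go on the long plate's middle strip, level within 2 degrees, centred within 25 mm along and across the plate, and along it within 12 degrees; the long plate has not moved more than 15 mm (all of step 1 and distance of long_plate from where it was at the start of the episode below 0.015 m); the robot touches nothing.
It fails at once if the straightedge is pressed hard onto the plate (over 40 N) (contact force between straightedge and long_plate above 40 N).
It also fails if it takes over 48 s, if anything falls off the work surface, if the arm or the gripper's body presses on something with over 40 N, if the wrist force passes 120 N, or if a joint passes its speed limit or range.

## Working session

There is one attempt and no reset: what is moved stays moved. The work goes in short steps, Python scripts to look and compute and a tool call to move; the robot and the scene stay as the last step left them, time stands still between calls to the robot, and variables do not carry over. Pictures are saved under pics/ and viewed, at most 10 in all, crops included, and the job is handed in when it is done.

Besides the shell and the picture viewer there is one more tool, called after "Request:" by a JSON object that holds its "method" and its "body". step_arm: Moves the arm, as the interface text tells. Shifts and turns lie within -1 to 1; 1 stands for 5 cm of shift or 360 degrees of turn. Its arguments: {"type":"object","properties":{"motion":{"type":"array","items":{"type":"array","items":{"type":"number"}}},"newtons":{"type":"number"}},"required":["motion"]}

```bash
mkdir -p pics; cat > h.py <<'E'
import numpy as np, cv2
from workcell import r
def look(cam, q=None):
    ci=r.camera_info(cam); im,d=r.read_camera(cam)
    return ci,im,d
def pts(ci,d,mask):
    f=240/np.tan(np.radians(ci["vfov"])/2)
    v,u=np.nonzero(mask&(d>0)); z=d[v,u]
    C=np.stack([(u-ci["cx"])/f*z,(v-ci["cy"])/f*z,z],1)
    return (C-np.array(ci["t"]))@np.array(ci["R"])
def rect(P):
    (c,s,a)=cv2.minAreaRect((P[:,:2]*1000).astype(np.float32))
    b=cv2.boxPoints((c,s,a)); e=max([b[1]-b[0],b[2]-b[1]],key=np.linalg.norm)
    return np.round(c,1),np.round(s,1),round(float(np.degrees(np.arctan2(e[1],e[0]))),1)
E
python3 - <<'E'
from h import *
ims=[]
for c in ["scene","side"]:
    ci,im,d=look(c); ims.append(im)
    for q in ["straightedge","long_plate"]:
        for o in r.cut_out(c,q)[:2]:
            P=pts(ci,d,cv2.erode(o["pixels"].astype(np.uint8),np.ones((3,3)))>0)
            if len(P)<20: continue
            P=P[abs(P[:,2]-np.median(P[:,2]))<.03]
            print(c,q,o["p"],o["box"],len(P),rect(P),np.percentile(P[:,2],[5,50,95]).round(3))
cv2.imwrite("pics/a.png",cv2.resize(np.hstack(ims),(800,300))[:,:,::-1])
s=r.state();print(s["clock"],s["ee_pos"],s["eef_rot"],s["ft_force"],s["finger_gap"])
E
```

```text
scene straightedge 0.93 [336.0, 268.0, 427.1, 349.0] 895 (array([ 464.4, -219.1]), array([292.6,  22.9]), 2.3) [0.005 0.007 0.009]
scene long_plate 0.73 [229.3, 193.1, 333.2, 264.4] 2978 (array([502.2, 126.7]), array([265.8, 106.6]), 83.2) [0.014 0.02  0.033]
side straightedge 0.64 [268.7, 297.9, 411.9, 341.1] 1093 (array([ 467.2, -220.3]), array([296.8,  28.5]), 3.0) [0.004 0.007 0.009]
side long_plate 0.62 [283.9, 191.5, 345.7, 260.4] 2575 (array([506.4, 127.5]), array([274.1, 105.9]), 83.6) [0.014 0.021 0.034]
0.3 [0.16360801 0.65482529 0.21840091] [-3.83624659e-01 -3.11802985e+00  5.74743298e-04] [-0.03190067  0.06691148  0.46506809] 0.09296919668359664
```

View pics/a.png

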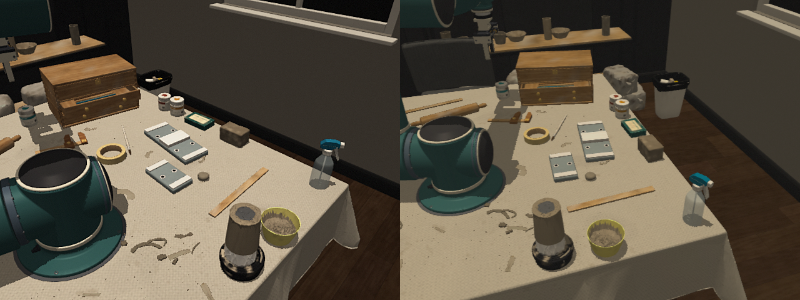

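The picture shows the long plate with three strips beyond a shorter plate (long plate about (175,142) in the left half). The stick lies at about (238,192), which agrees with the networks. I'm setting out towards the stick.

Request:
{"method": "step_arm", "body": {"motion": [[-1,0,0,0,-0.023],[-1,0,0,0,-0.023],[-1,-0.44,-0.81,0,0],[-1,-0.44,-0.81,0,0],[-1,-0.44,-0.81,0,0]]}}

```text
clock: 0.8
ee_pos: [0.2353, 0.535, 0.2183]
eef_rot: [0.071, -3.141, 0.001]
ft_force: [1.1, -0.6, 0.4]
finger_gap: 0.093
grasp_force: 0.0
```

Request:
{"method": "step_arm", "body": {"motion": [[-1,-0.44,-0.81,0,0],[-1,-0.44,-0.81,0,0],[-1,-0.44,-0.81,0,0],[-1,-0.44,-0.81,0,0],[-1,-0.44,-0.81,0,0]]}}

```text
clock: 1.3
ee_pos: [0.3543, 0.3373, 0.2188]
eef_rot: [-0.07, 3.14, 0.001]
ft_force: [0.3, 1.0, -0.3]
finger_gap: 0.0928
grasp_force: 0.0
```

Request:
{"method": "step_arm", "body": {"motion": [[-1,-0.44,-0.81,0,0],[-1,-0.44,-0.81,0,0],[-1,-0.44,-0.81,0,0],[-1,-0.44,-0.81,0,0],[-1,-0.44,-0.81,0,0]]}}

```text
clock: 1.8
ee_pos: [0.4732, 0.1397, 0.2189]
eef_rot: [-0.069, 3.14, 0.0]
ft_force: [0.4, 1.5, 0.2]
finger_gap: 0.0926
grasp_force: 0.0
```

Request:
{"method": "step_arm", "body": {"motion": [[-1,-0.44,-0.81,0,0],[-1,0,0,0,0],[-1,0,0,0,0]]}}

```text
clock: 2.1
ee_pos: [0.4965, 0.1014, 0.2185]
eef_rot: [0.066, -3.14, -0.0]
ft_force: [-0.0, 0.3, -1.3]
finger_gap: 0.0927
grasp_force: 0.0
```

Now a closer look at the plate from here.

```bash
cat >> h.py <<'E'
def meas(cam,q,name=None):
    ci,im,d=look(cam)
    if name: cv2.imwrite(name,im[:,:,::-1])
    for o in r.cut_out(cam,q)[:2]:
        P=pts(ci,d,cv2.erode(o["pixels"].astype(np.uint8),np.ones((3,3)))>0)
        if len(P)<20: continue
        P=P[abs(P[:,2]-np.median(P[:,2]))<.03]
        print(cam,q,round(o["p"],2),np.round(o["box"]),len(P),rect(P),np.percentile(P[:,2],[5,50,95]).round(4))
        T=P[abs(P[:,2]-.031)<.004]
        if q=="long_plate" and len(T)>50: print(" mid strip",rect(T))
    s=r.state();print(s["clock"],s["ee_pos"].round(4),s["eef_rot"].round(3),s["ft_force"].round(2))
E
python3 -c "
from h import *
meas('wrist','long_plate','pics/b.png')"
```

```text
wrist long_plate 0.97 [205. 141. 504. 295.] 30999 (array([507. , 128.6]), array([264.4, 108.6]), 83.4) [0.0172 0.0191 0.032 ]
 mid strip (array([507.3, 128.5]), array([ 60.2, 103. ]), -6.9)
2.2 [0.496  0.1027 0.2187] [ 0.07  -3.141 -0.   ] [-0.06 -0.44  0.55]
```

View pics/b.png

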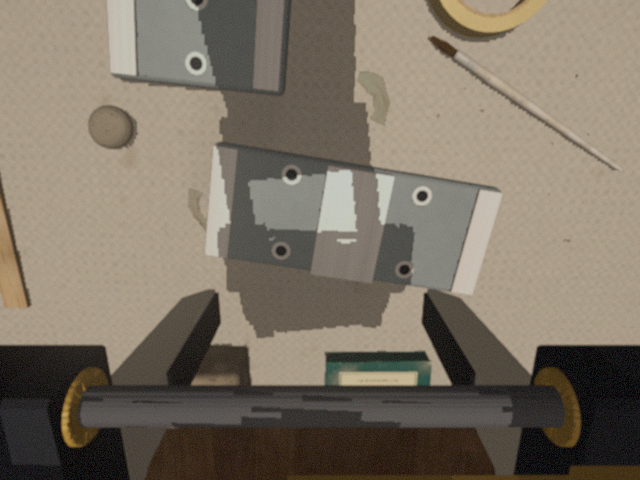

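Request:
{"method": "step_arm", "body": {"motion": [[-1,0.14,-0.9,0,0],[-1,0.14,-0.9,0,0],[-1,0.14,-0.9,0,0],[-1,0.14,-0.9,0,0],[-1,0.14,-0.9,0,0]]}}

```text
clock: 2.7
ee_pos: [0.4709, -0.1245, 0.219]
eef_rot: [-0.073, 3.14, -0.0]
ft_force: [0.3, 0.8, 0.3]
finger_gap: 0.0928
grasp_force: 0.0
```

Request:
{"method": "step_arm", "body": {"motion": [[-1,0.14,-0.9,0,0],[-1,0.14,-0.9,0,0],[-1,0,0,0.5,0],[-1,0,0,0.5,0],[-1,0,0,0,0]]}}

```text
clock: 3.2
ee_pos: [0.4605, -0.2133, 0.1657]
eef_rot: [0.071, -3.137, -0.003]
ft_force: [-1.0, 0.4, -0.2]
finger_gap: 0.0929
grasp_force: 0.0
```

```bash
python3 -c "
from h import *
meas('wrist','straightedge','pics/c.png')"
```

```text
wrist straightedge 0.85 [296.  33. 327. 378.] 9090 (array([ 466.6, -221. ]), array([297.7,  22.3]), 2.7) [0.0053 0.0065 0.0077]
3.3 [ 0.4616 -0.2138  0.1694] [-0.072  3.141  0.   ] [-1.04  0.06  1.16]
```

View pics/c.png

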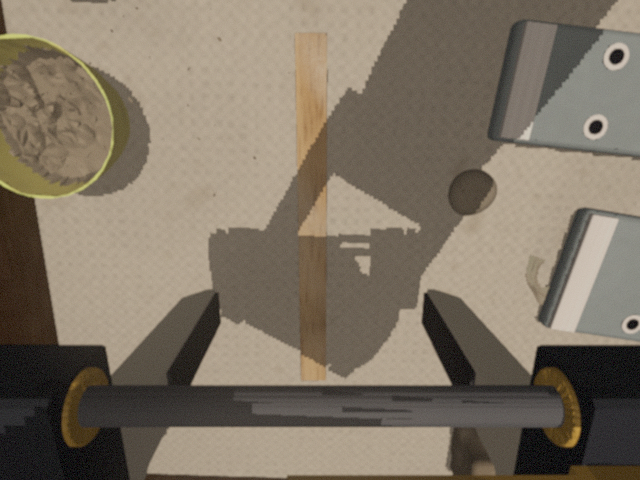

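Picture b shows the plate in full at (355,220) with three strips. Picture c shows the stick at x≈312, running straight between the fingers with nothing in the way. Descending.

Request:
{"method": "step_arm", "body": {"motion": [[-1,-0.09,-0.15,0.7,0],[-1,0,0,0.8,0],[-1,0,0,0.8,0],[-1,0,0,0.6,0],[-1,0,0,0,0]]}}

```text
clock: 3.8
ee_pos: [0.4653, -0.2208, 0.0215]
eef_rot: [0.071, -3.137, -0.003]
ft_force: [-0.9, -1.4, 1.9]
finger_gap: 0.093
grasp_force: 0.0
```

Request:
{"method": "step_arm", "body": {"motion": [[-1,0,0,0.1,0],[-1,0,0,0.1,0],[-1,0,0,0.1,0],[-1,0,0,0,0]]}}

```text
clock: 4.2
ee_pos: [0.4663, -0.2221, 0.0089]
eef_rot: [-0.07, 3.14, -0.0]
ft_force: [-0.2, 0.1, -0.7]
finger_gap: 0.0929
grasp_force: 0.0
```

Request:
{"method": "step_arm", "body": {"motion": [[-1,0,0,0.1,0],[0,0,0,0,0],[0.6,0,0,0,0],[1,0,0,0,0],[1,0,0,0,0]], "newtons": 20}}

```text
clock: 4.7
ee_pos: [0.4662, -0.2221, 0.0038]
eef_rot: [-0.07, 3.141, -0.0]
ft_force: [-0.3, -0.2, -0.6]
finger_gap: 0.0653
grasp_force: 0.0
```

Request:
{"method": "step_arm", "body": {"motion": [[1,0,0,0,0],[1,0,0,0,0],[1,0,0,0,0],[1,0,0,0,0],[1,0,0,0,0]]}}

```text
clock: 5.2
ee_pos: [0.4662, -0.2221, 0.0037]
eef_rot: [-0.07, 3.141, -0.0]
ft_force: [0.1, 0.6, -0.0]
finger_gap: 0.0253
grasp_force: 0.1
```

Request:
{"method": "step_arm", "body": {"motion": [[1,0,0,0,0],[1,0,0,0,0],[1,0,0,-0.2,0],[1,0,0,-0.5,0],[1,0,0,-0.5,0]]}}

```text
clock: 5.7
ee_pos: [0.4659, -0.222, 0.0647]
eef_rot: [0.069, -3.14, -0.001]
ft_force: [-0.5, -0.5, 0.1]
finger_gap: 0.023
grasp_force: 20.0
```

Request:
{"method": "step_arm", "body": {"motion": [[1,0,0,-0.6,0],[1,0,0,-0.6,0],[1,0,0,-0.5,0],[1,-0.07,0.4,0,0],[1,-0.12,0.75,0,0]]}}

```text
clock: 6.2
ee_pos: [0.4733, -0.1649, 0.1503]
eef_rot: [-0.065, 3.139, -0.002]
ft_force: [0.4, 1.0, -1.1]
finger_gap: 0.0232
grasp_force: 20.0
```

Request:
{"method": "step_arm", "body": {"motion": [[1,-0.15,0.9,0,0],[1,-0.15,0.9,0,0],[1,-0.15,0.9,0,0],[1,-0.15,0.9,0,0],[1,-0.15,0.9,0,0]]}}

```text
clock: 6.7
ee_pos: [0.5005, 0.0641, 0.1497]
eef_rot: [-0.069, 3.14, 0.0]
ft_force: [0.3, -1.2, 0.1]
finger_gap: 0.0237
grasp_force: 20.0
```

Request:
{"method": "step_arm", "body": {"motion": [[1,-0.12,0.75,0,0],[1,-0.07,0.5,0,0],[1,0,0,0,0.023],[1,0,0,0,0.023],[1,0,0,0,0.023]]}}

```text
clock: 7.2
ee_pos: [0.5073, 0.1254, 0.1493]
eef_rot: [0.616, 3.08, 0.0]
ft_force: [0.0, 0.3, -0.3]
finger_gap: 0.0232
grasp_force: 20.0
```

Request:
{"method": "step_arm", "body": {"motion": [[1,0,0,0,0.023],[1,0,0,0,0.023],[1,0,0,0,0.023],[1,0,0,0,0.023],[1,0,0,0,0.023]]}}

```text
clock: 7.7
ee_pos: [0.5073, 0.125, 0.1494]
eef_rot: [1.666, 2.663, 0.0]
ft_force: [-0.2, -0.5, -0.6]
finger_gap: 0.0231
grasp_force: 20.0
```

Request:
{"method": "step_arm", "body": {"motion": [[1,0,0,0,0.023],[1,0,0,0,0.023],[1,0,0,0,0.023],[1,0,0,0,0.022],[1,0,0,0,0]]}}

```text
clock: 8.2
ee_pos: [0.5074, 0.125, 0.1493]
eef_rot: [2.346, 2.089, 0.001]
ft_force: [-0.6, -0.9, -0.1]
finger_gap: 0.0233
grasp_force: 20.0
```

```bash
python3 -c "
from h import *
meas('side','straightedge','pics/d.png')
meas('scene','straightedge')
meas('scene','long_plate')
meas('wrist','straightedge','pics/e.png')
cv2.imwrite('pics/de.png',cv2.resize(np.hstack([cv2.imread('pics/d.png'),cv2.imread('pics/e.png')]),(800,300)))"
```

```text
side straightedge 0.87 [307. 148. 331. 210.] 359 (array([505.7, 102.8]), array([256.9,  21. ]), 83.0) [0.1504 0.1528 0.1551]
8.3 [0.5074 0.1251 0.1491] [2.339 2.097 0.   ] [-0.57  0.08  0.2 ]
scene straightedge 0.62 [240. 154. 327. 205.] 403 (array([502.5, 119.7]), array([295.1,  22.7]), 84.2) [0.1512 0.153  0.1547]
8.4 [0.5073 0.1251 0.1489] [2.34  2.096 0.   ] [-0.54 -0.35 -0.53]
scene long_plate 0.93 [228. 198. 332. 264.] 3070 (array([503.6, 128.8]), array([272.4, 109.5]), 83.6) [0.0134 0.0205 0.0334]
 mid strip (array([502. , 123.8]), array([248.6, 103.7]), 80.4)
8.5 [0.5073 0.125  0.1487] [2.341 2.095 0.   ] [ 0.24  0.95 -0.21]
wrist straightedge 0.73 [289.   0. 355. 474.] 23436 (array([509.5, 138.6]), array([220.4,  24. ]), 83.7) [0.1507 0.1517 0.1528]
8.6 [0.5073 0.1251 0.1487] [-2.342 -2.094  0.   ] [ 0.19  0.87 -0.27]
```

View pics/de.png

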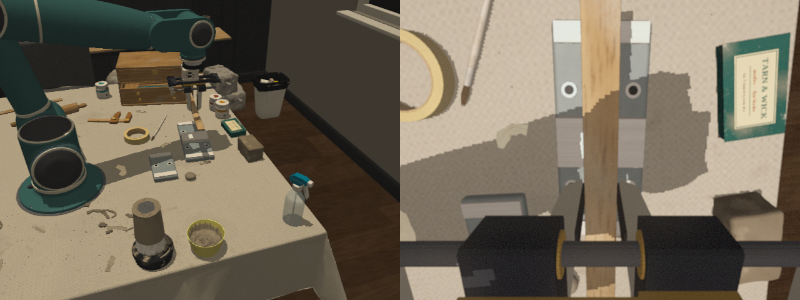

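The stick is held level over the plate and parallel to it (wrist view: stick and strips square to each other). Moving 6 mm to the left, then lowering.

Request:
{"method": "step_arm", "body": {"motion": [[1,0.12,0,0.3,0],[1,0,0,0.6,0],[1,0,0,0.6,0],[1,0,0,0.5,0],[1,0,0,0.1,0]]}}

```text
clock: 9.1
ee_pos: [0.5062, 0.131, 0.0397]
eef_rot: [-2.341, -2.092, 0.007]
ft_force: [-0.3, -0.0, -0.1]
finger_gap: 0.0232
grasp_force: 20.0
```

Request:
{"method": "step_arm", "body": {"motion": [[1,0,0,0.04,0],[1,0,0,0.04,0],[1,0,0,0,0],[1,0,0,0,0]]}}

```text
clock: 9.5
ee_pos: [0.5085, 0.1311, 0.0405]
eef_rot: [2.343, 2.092, 0.002]
ft_force: [-0.0, -0.5, -1.2]
finger_gap: 0.0229
grasp_force: 20.0
```

Request:
{"method": "step_arm", "body": {"motion": [[1,0,0,0.04,0],[1,0,0,0.03,0],[1,0,0,0.02,0],[1,0,0,0,0],[1,0,0,0,0]]}}

```text
clock: 10.0
ee_pos: [0.508, 0.131, 0.0351]
eef_rot: [2.343, 2.093, -0.0]
ft_force: [-0.5, 0.9, 0.2]
finger_gap: 0.0233
grasp_force: 20.0
```

Request:
{"method": "step_arm", "body": {"motion": [[1,0,0,0.02,0],[1,0,0,0,0],[1,0,0,0,0]]}}

```text
clock: 10.3
ee_pos: [0.5082, 0.1311, 0.0346]
eef_rot: [2.343, 2.093, 0.0]
ft_force: [-2.4, 0.2, 5.1]
finger_gap: 0.0233
grasp_force: 20.0
```

Contact (5 N). Releasing slowly and rising.

Request:
{"method": "step_arm", "body": {"motion": [[0.4,0,0,0,0],[0.2,0,0,0,0],[0.1,0,0,0,0],[0,0,0,0,0],[0,0,0,0,0]]}}

```text
clock: 10.8
ee_pos: [0.508, 0.131, 0.0341]
eef_rot: [-2.343, -2.093, 0.0]
ft_force: [-0.6, -0.6, -0.2]
finger_gap: 0.046
grasp_force: 0.0
```

Request:
{"method": "step_arm", "body": {"motion": [[0,0,0,-0.2,0],[0,0,0,-0.5,0],[0,0,0,-0.6,0],[0,0,0,-0.6,0],[0,0,0,-0.5,0]]}}

```text
clock: 11.3
ee_pos: [0.5082, 0.1311, 0.1568]
eef_rot: [2.343, 2.092, 0.002]
ft_force: [0.6, 0.1, -0.4]
finger_gap: 0.0466
grasp_force: 0.0
```

Request:
{"method": "step_arm", "body": {"motion": [[1,0,0,-0.4,0],[1,0,0,0,0],[1,0,0,0,0]], "newtons": 5}}

```text
clock: 11.6
ee_pos: [0.508, 0.131, 0.1743]
eef_rot: [2.343, 2.092, 0.001]
ft_force: [0.0, -0.2, -0.5]
finger_gap: 0.027
grasp_force: 0.0
```

```bash
python3 -c "
from h import *
meas('side','straightedge','pics/f.png')
meas('scene','straightedge')
meas('wrist','straightedge','pics/g.png')
meas('wrist','long_plate')
cv2.imwrite('pics/fg.png',cv2.resize(np.hstack([cv2.imread('pics/f.png'),cv2.imread('pics/g.png')]),(800,300)))"
```

```text
side straightedge 0.56 [300. 186. 329. 251.] 398 (array([508.9, 130.7]), array([294.4,  19.6]), 84.0) [0.0352 0.0381 0.0409]
11.7 [0.5076 0.1309 0.1731] [-2.343e+00 -2.092e+00  2.000e-03] [1.13 0.81 0.78]
scene straightedge 0.81 [240. 192. 326. 248.] 578 (array([505. , 130.7]), array([300.3,  25.1]), 84.0) [0.036  0.0384 0.0408]
11.8 [0.5076 0.1309 0.1731] [-2.343e+00 -2.092e+00  2.000e-03] [-0.2   0.21  0.51]
wrist straightedge 0.84 [303.  16. 340. 383.] 10253 (array([508.7, 132.8]), array([292.5,  22.5]), 83.5) [0.0364 0.0376 0.0388]
11.9 [0.5078 0.131  0.1734] [-2.343e+00 -2.092e+00  2.000e-03] [ 0.67  0.47 -0.37]
wrist long_plate 0.93 [246.  47. 397. 345.] 25879 (array([509.5, 140. ]), array([245.9, 109.9]), 83.3) [0.0174 0.0194 0.0322]
 mid strip (array([508.3, 129. ]), array([ 60.6, 103.6]), -7.0)
12.0 [0.5079 0.131  0.1737] [-2.343e+00 -2.092e+00  1.000e-03] [-0.26 -0.42  0.41]
```

View pics/fg.png

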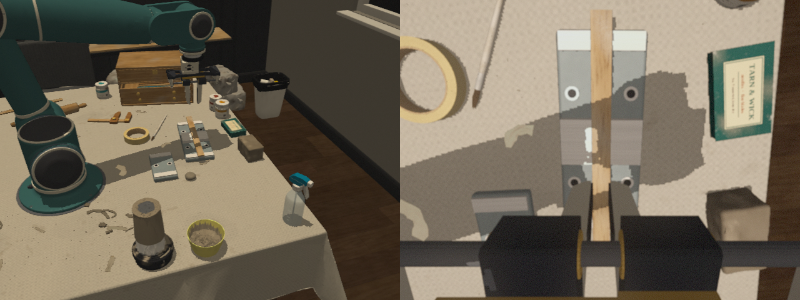

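The stick lies level, along the plate and within about 3 mm of centre. Going over the left end with the fingers shut.

Request:
{"method": "step_arm", "body": {"motion": [[1,0.5,0,0,0],[1,0.8,0,0,0],[1,0.8,0,0.3,0],[1,0.4,0,0.6,0],[1,0,0,0.7,0]]}}

```text
clock: 12.5
ee_pos: [0.5224, 0.2577, 0.0937]
eef_rot: [2.341, 2.095, 0.003]
ft_force: [0.9, 0.3, -0.5]
finger_gap: 0.0003
grasp_force: 0.0
```

Request:
{"method": "step_arm", "body": {"motion": [[1,0,0,0.6,0],[1,0,0,0.3,0],[1,0,0,0.08,0],[1,0,0,0,0],[1,0,0,0,0]]}}

```text
clock: 13.0
ee_pos: [0.5229, 0.2554, 0.0468]
eef_rot: [2.343, 2.092, 0.003]
ft_force: [-0.1, 0.2, 0.9]
finger_gap: 0.0007
grasp_force: 0.0
```

Request:
{"method": "step_arm", "body": {"motion": [[1,0,0,0.06,0],[1,0,0,0.06,0],[1,0,0,0.04,0],[1,0,0,0.04,0],[1,0,0,0.04,0]]}}

```text
clock: 13.5
ee_pos: [0.5221, 0.2552, 0.033]
eef_rot: [2.343, 2.093, -0.0]
ft_force: [-0.5, 0.1, 0.0]
finger_gap: 0.0005
grasp_force: 0.1
```

Request:
{"method": "step_arm", "body": {"motion": [[1,0,0,0.04,0],[1,0,0,0.04,0],[1,0,0,0.02,0],[1,0,0,0,0]]}}

```text
clock: 13.9
ee_pos: [0.5223, 0.2553, 0.0291]
eef_rot: [2.343, 2.093, 0.001]
ft_force: [-4.8, -1.9, 10.3]
finger_gap: 0.0004
grasp_force: 5.2
```

Stopped at 10 N. A short hold, then up.

Request:
{"method": "step_arm", "body": {"motion": [[1,0,0,0,0],[1,0,0,-0.03,0],[1,0,0,-0.04,0],[1,0,0,-0.04,0],[1,0,0,-0.04,0]]}}

```text
clock: 14.4
ee_pos: [0.5221, 0.2552, 0.0357]
eef_rot: [2.343, 2.093, -0.0]
ft_force: [-0.6, 0.3, 0.4]
finger_gap: 0.0008
grasp_force: 0.1
```

Request:
{"method": "step_arm", "body": {"motion": [[1,0,0,-0.04,0],[1,0,0,-0.06,0],[1,0,0,-0.2,0],[1,0,0,-0.5,0],[1,0,0,-0.6,0]]}}

```text
clock: 14.9
ee_pos: [0.5216, 0.255, 0.1062]
eef_rot: [-2.343, -2.092, 0.002]
ft_force: [-0.1, 0.9, 0.4]
finger_gap: 0.0006
grasp_force: 0.0
```

Request:
{"method": "step_arm", "body": {"motion": [[1,0,0,-0.5,0],[1,0,0,-0.5,0],[1,0,0,0,0],[1,0,0,0,0]]}}

```text
clock: 15.3
ee_pos: [0.5223, 0.2553, 0.1564]
eef_rot: [2.343, 2.092, 0.002]
ft_force: [0.1, -0.3, -0.7]
finger_gap: 0.0002
grasp_force: 0.0
```

```bash
python3 -c "
from h import *
meas('side','straightedge')
meas('scene','straightedge','pics/i.png')
meas('scene','long_plate')
meas('wrist','straightedge','pics/j.png')
meas('wrist','long_plate')
cv2.imwrite('pics/ij.png',cv2.resize(np.hstack([cv2.imread('pics/i.png'),cv2.imread('pics/j.png')]),(800,300)))"
```

```text
side straightedge 0.88 [299. 184. 330. 252.] 461 (array([507.3, 128.2]), array([300.6,  20.5]), 83.6) [0.0355 0.0381 0.0408]
15.4 [0.5218 0.2551 0.1549] [-2.343e+00 -2.092e+00  2.000e-03] [ 0.65 -0.01 -0.24]
scene straightedge 0.72 [242. 192. 321. 248.] 657 (array([505.6, 128.7]), array([297.2,  26.7]), 83.2) [0.0359 0.0383 0.0405]
15.5 [0.5218 0.2551 0.1547] [-2.343e+00 -2.092e+00  2.000e-03] [ 0.3  -0.01 -0.37]
scene long_plate 0.67 [230. 195. 332. 265.] 2020 (array([502.9, 126.7]), array([268.8, 108.3]), 83.8) [0.0125 0.0201 0.0332]
 mid strip (array([510. , 174.1]), array([155.1,  99.5]), 80.0)
15.6 [0.5219 0.2551 0.1549] [-2.343e+00 -2.092e+00  2.000e-03] [ 0.73 -0.73  0.26]
wrist straightedge 0.67 [304. 201. 339. 473.] 2958 (array([510.4, 155.1]), array([250.5,  22.4]), 83.0) [0.0365 0.0377 0.0388]
15.7 [0.522  0.2552 0.1552] [-2.343e+00 -2.093e+00  1.000e-03] [-0.56 -0.54 -0.17]
wrist long_plate 0.84 [253. 214. 395. 343.] 9766 (array([518. , 209.7]), array([109.2, 109.4]), -7.7) [0.0168 0.019  0.0233]
15.8 [0.5221 0.2552 0.1554] [-2.343 -2.093  0.   ] [ 0.34 -0.73 -0.77]
```

View pics/ij.png

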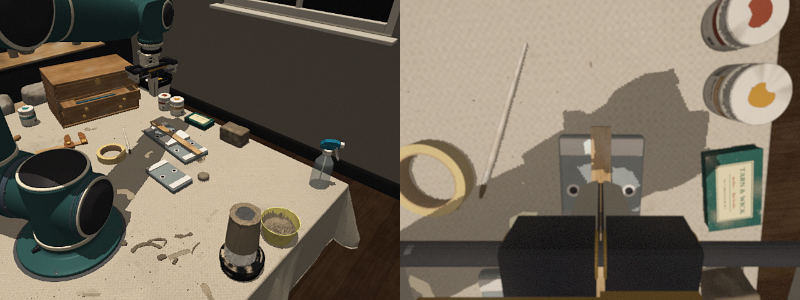

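The stick is back level at its place (side and scene views agree within 2 mm). Now the right end, 252 mm along.

Request:
{"method": "step_arm", "body": {"motion": [[1,-0.5,0,0,0],[1,-0.85,0,0,0],[1,-0.85,0,0,0],[1,-0.85,0,0,0],[1,-0.85,0,0,0]]}}

```text
clock: 16.3
ee_pos: [0.4997, 0.06, 0.1557]
eef_rot: [2.343, 2.093, 0.0]
ft_force: [0.7, 0.2, 0.3]
finger_gap: 0.0006
grasp_force: 0.0
```

Request:
{"method": "step_arm", "body": {"motion": [[1,-0.75,0,0,0],[1,-0.4,0,0.5,0],[1,0,0,0.7,0],[1,0,0,0.6,0],[1,0,0,0.3,0]]}}

```text
clock: 16.8
ee_pos: [0.4926, 0.0042, 0.0482]
eef_rot: [-2.342, -2.091, 0.003]
ft_force: [-0.9, -0.2, 0.0]
finger_gap: 0.0007
grasp_force: 0.0
```

Request:
{"method": "step_arm", "body": {"motion": [[1,0,0,0.06,0],[1,0,0,0,0],[1,0,0,0,0]]}}

```text
clock: 17.1
ee_pos: [0.4945, 0.0045, 0.0492]
eef_rot: [2.342, 2.092, 0.002]
ft_force: [-0.3, -0.4, -0.3]
finger_gap: 0.0005
grasp_force: 0.0
```

Request:
{"method": "step_arm", "body": {"motion": [[1,0,0,0.09,0],[1,0,0,0.07,0],[1,0,0,0.04,0],[1,0,0,0.04,0],[1,0,0,0.04,0]]}}

```text
clock: 17.6
ee_pos: [0.4937, 0.0043, 0.0335]
eef_rot: [2.343, 2.093, -0.0]
ft_force: [0.5, -0.1, -0.2]
finger_gap: 0.0002
grasp_force: 0.1
```

Request:
{"method": "step_arm", "body": {"motion": [[1,0,0,0.04,0],[1,0,0,0.04,0],[1,0,0,0.02,0],[1,0,0,0,0]]}}

```text
clock: 18.0
ee_pos: [0.4938, 0.0043, 0.0292]
eef_rot: [2.343, 2.093, 0.0]
ft_force: [-3.6, 0.2, 7.4]
finger_gap: 0.0007
grasp_force: 3.9
```

Stopped at 7 N. Hold, then up and well clear.

Request:
{"method": "step_arm", "body": {"motion": [[1,0,0,0,0],[1,0,0,-0.03,0],[1,0,0,-0.04,0],[1,0,0,-0.04,0],[1,0,0,-0.04,0]]}}

```text
clock: 18.5
ee_pos: [0.4937, 0.0044, 0.0363]
eef_rot: [-2.343, -2.093, 0.0]
ft_force: [0.1, 0.2, 0.5]
finger_gap: 0.0005
grasp_force: 0.1
```

Request:
{"method": "step_arm", "body": {"motion": [[1,0,0,-0.04,0],[1,0,0,-0.06,0],[1,0,0,-0.2,0],[1,0,0,-0.5,0],[1,0,0,-0.6,0]]}}

```text
clock: 19.0
ee_pos: [0.4932, 0.0043, 0.1068]
eef_rot: [-2.342, -2.092, 0.002]
ft_force: [0.8, -0.2, -0.4]
finger_gap: 0.0005
grasp_force: 0.0
```

Request:
{"method": "step_arm", "body": {"motion": [[1,0,0,-0.6,0],[1,0,0,-0.6,0],[1,0,0,-0.5,0],[1,0,0,0,0],[1,0,0,0,0]]}}

```text
clock: 19.5
ee_pos: [0.4938, 0.0043, 0.1918]
eef_rot: [2.343, 2.092, 0.001]
ft_force: [-0.1, 0.4, -0.9]
finger_gap: 0.001
grasp_force: 0.0
```

```bash
python3 -c "
from h import *
meas('side','straightedge','pics/k.png')
meas('scene','straightedge')
meas('scene','long_plate')
meas('side','long_plate')
cv2.imwrite('pics/kc.png',cv2.resize(cv2.imread('pics/k.png')[150:300,220:420],(800,600)))"
```

```text
side straightedge 0.65 [283. 193. 347. 259.] 1787 (array([506.9, 126.2]), array([273.8, 104.9]), 83.9) [0.0135 0.0206 0.0334]
side straightedge 0.56 [299. 186. 330. 251.] 449 (array([507. , 129.6]), array([296.7,  19.9]), 83.8) [0.0355 0.0384 0.041 ]
19.6 [0.4933 0.0044 0.1904] [-2.343e+00 -2.092e+00  1.000e-03] [ 0.18 -0.17  0.35]
scene straightedge 0.82 [241. 192. 323. 248.] 596 (array([505.8, 131.2]), array([302.7,  24.2]), 83.6) [0.036  0.0384 0.0406]
19.7 [0.4933 0.0044 0.1902] [-2.342e+00 -2.092e+00  2.000e-03] [-0.85  1.02 -0.22]
scene long_plate 0.59 [229. 196. 334. 264.] 2070 (array([503.6, 128. ]), array([270.9, 108.3]), 83.6) [0.0119 0.0202 0.0331]
 mid strip (array([503.7, 130. ]), array([ 65.2, 100.6]), -8.0)
19.8 [0.4935 0.0043 0.1905] [-2.343e+00 -2.092e+00  1.000e-03] [-0.74 -0.47  0.84]
side long_plate 0.98 [284. 190. 343. 259.] 1800 (array([506.3, 125.5]), array([271.2, 104.2]), 83.2) [0.0141 0.0206 0.0333]
 mid strip (array([504.5, 115.4]), array([245.1, 100.9]), 82.6)
19.9 [0.4935 0.0043 0.1907] [-2.343e+00 -2.092e+00  1.000e-03] [ 0.1   0.34 -0.62]
```

View pics/kc.png

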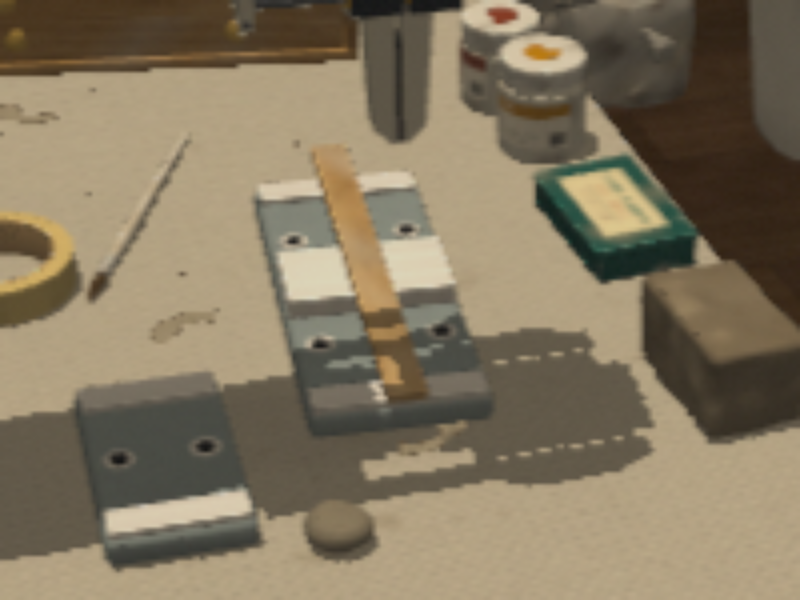

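The crop shows the stick from (330,150) to (405,390), centred along the plate across the middle strip. It is level and the fingers are well clear, so I'm handing in.

```bash
python3 -c "
from workcell import r
print(r.finish_job())"
```

```text
the job is handed in; nothing more can be done
None
```

The plate is high in the middle: the straightedge rocked down to a stop at the left end (about 10 N) and then the right (about 7 N), and now lies level and centred along the plate, which did not measurably move; I handed the job in after about 20 s, and no verdict was shown.

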